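# Sort the rolling stock into its carrying cassettes

### The arm

A 6-joint arm with a two-finger parallel gripper is mounted at the origin on a cart in front of the work surface, level with it; the furniture and walls round the work are solid. World frame = base frame: x ahead of the robot, y to its left, z up, the work surface at z = 0. Lengths are in m, angles in rad, forces in N, time in s.
With the tool pointing down it reaches from about 0.275 to 1 m from the base axis. Payload 8.4 kg.
Tool frame: the origin (TCP) lies on the centre line of the jaws, within the pads' length; the fingertips stand 17 mm ahead of it and the grasp point (between the pads) lies 2 mm behind it (bot.tcp_to_tips is the z of the fingertips in the tool frame, in m); z points along the fingers, y is the line along which they close (so a half turn about z gives the same grasp; the last joint's range is limited). The gripper opens to 85 mm and grips with 20 to 120 N. Pads are 22 mm wide; open, the fingers measure 114 mm over their backs; the gripper's body (76 mm by 85 mm) begins 54 mm behind the grasp point. The pads swing forward as they close: fully open they stand 13 mm farther back than shut.
Start: joints at [-1.172, 0.353, 1.633, -0, 1.155, -0.002], TCP at [0.244, -0.575, 0.248] pointing down, gripper open.
Joint ranges: [-2.63, 2.63], [-0.92, 2.1], [0.06, 2.66], [-1.3, 4.44], [0, 2.69], [-3.02, 3.02]. Speed limits (rad/s): [2.22, 2.22, 2.79, 3.14, 3.14, 3.14].

### API

Orientations are given as a unit quaternion [x, y, z, w].
In Python, from workcell import bot, hand, kinematics, get_obs, vision, hand_in gives the robot as it stands. The module is installed in compiled form; this text tells all that it offers. Calls block until the motion is done:
- bot.reach(position, orientation): joint-space move of the TCP to a pose.
- bot.servo_line(position, ori=None, velocity=0.15): straight line of the TCP; ori=None keeps the orientation; velocity is the mean speed in m/s.
- bot.goto_joints(angles): joint-space move.
- hand.move_gripper(opening, strength=None): finger opening in m; strength is the grip in N (None keeps the last); returns when the fingers have stopped.
- bot.dwell(seconds).
- kinematics.solve_ik(position, orientation): joint angles nearest the present ones, or None.
- get_obs(): the state.
- vision.read_camera(name): name is "scene" or "top"; returns a dict with "frame" (420x560x3 uint8, red, green, blue), "intrinsics" (3x3 intrinsics, pixels), "view" (4x4, takes a point from world to camera coordinates). Camera axes: x right, y down, z forward; pixel columns grow to the right and rows downward; lengths in m; the calibration is good to about 2 mm. A picture is of the moment at which its call begins. There is no depth.
A pose or a line that the arm cannot do raises bot.IKError and nothing moves.
- hand_in(): hands the job in; it is judged then, once.
The state is a dict: "time_s": time; "joint_pos": joint angles; "joint_vel": joint speeds; "joint_efforts": joint torques, N m; "position": TCP position; "orientation": TCP orientation; "wrist_force": force on the tool from outside, world axes, zero at the start; "ft_torque": the same for the moment, N m; "gripper_width": finger opening in m; "grip_force": force on a finger pad.
Only numpy, scipy, OpenCV 4.12 (cv2) and the standard library are available. Lean on these libraries where they do the work, as an engineer would, in place of code of your own. Each camera call takes 0.05 s, during which the arm holds its last target. There are 200 camera calls.

### The job

Pack up the four model wagons left standing on the bench: stand each one in the carrying cassette that already holds a wagon of its own kind (the coach with the coach, the van with the van, both open wagons with the open wagon). Each must stand upright on its wheels on the cassette's floor, between the side strips and in line behind the others; do not knock over or push along the wagons that are already parked.

Things in the scene. Friction and masses are not known exactly. Their poses are not given: they have to be found in the camera images.
- coach_mid (a point): Loose model coach, roofed, dark green, the longest kind: 83 mm long over couplers along its own y (solid body 66), 14 wide (12 where gripped), 30 high (solid to 26). Either end may lead. Point: on its centre line, 15 mm above its foot. Stands on its wheels, 14 to 31 g, tips easily. Grip across its sides from above, fingertips 9 mm or more above its foot (to clear the cassette's sides).
- van_mid (a point): Loose model van, roofed, white, shorter than the coach: 70 mm long over couplers along its own y (solid body 54), 14 wide (12 where gripped), 32 high (solid to 28). Either end may lead. Point: on its centre line, 16 mm above its foot. Stands on its wheels, 14 to 31 g, tips easily. Grip across its sides from above, fingertips 9 mm or more above its foot (to clear the cassette's sides).
- open_1_mid (a point): Loose open-topped goods wagon, low, dark plank sides, no roof: 54 mm long over couplers along its own y (solid body 46), 12 wide, 22 high. Either end may lead. Point: on its centre line, 11 mm above its foot. Stands on its wheels, 14 to 31 g, tips easily. Grip across its sides from above, fingertips 9 mm or more above its foot (to clear the cassette's sides).
- open_2_mid (a point): Like open_1. Loose open-topped goods wagon, low, dark plank sides, no roof: 54 mm long over couplers along its own y (solid body 46), 12 wide, 22 high. Either end may lead. Point: on its centre line, 11 mm above its foot. Stands on its wheels, 14 to 31 g, tips easily. Grip across its sides from above, fingertips 9 mm or more above its foot (to clear the cassette's sides).
- cassette_coach: Fixed carrying cassette 48 x 212 mm, ply; lane along its y, 24 mm clear between aluminium side strips (tops 13 mm above the bench), 192 mm between end blocks (tops 18 mm). Cork floor 7 mm above the bench. Origin: centre of its underside. The 3 cassettes are alike, to the right, in any order; parked_coach stands in this one near the +y end, leaving 100 mm of lane on the -y side for one coach.
- cassette_van: Fixed carrying cassette 48 x 212 mm, ply; lane along its y, 24 mm clear between aluminium side strips (tops 13 mm above the bench), 192 mm between end blocks (tops 18 mm). Cork floor 7 mm above the bench. Origin: centre of its underside. The 3 cassettes are alike, to the right, in any order; parked_van stands in this one near the +y end, leaving 115 mm of lane on the -y side for one van.
- cassette_open: Fixed carrying cassette 48 x 212 mm, ply; lane along its y, 24 mm clear between aluminium side strips (tops 13 mm above the bench), 192 mm between end blocks (tops 18 mm). Cork floor 7 mm above the bench. Origin: centre of its underside. The 3 cassettes are alike, to the right, in any order; parked_open stands in this one near the +y end, leaving 132 mm of lane on the -y side for two open wagons in line.
- parked_coach_mid (a point): The coach already standing in its cassette, loose, to be left there: 81 mm long over couplers along its y (solid body 64), 14 wide, 30 high. Point: on its centre line, 15 mm above its foot.
- parked_van_mid (a point): The van already standing in its cassette, loose, to be left there: 70 mm long over couplers along its y (solid body 54), 14 wide, 32 high. Point: on its centre line, 16 mm above its foot.
- parked_open_mid (a point): The open wagon already standing in its cassette, loose, to be left there: 54 mm long over couplers along its y (solid body 46), 12 wide, 22 high. Point: on its centre line, 11 mm above its foot.
Mind the look-alikes: they are no part of the job. What is shaped like the part that bears open_1_mid but orange is not meant.

How it is judged:
By the outcome, as a careful person would: the job done as asked, in the order asked, and still so for the second after the job is handed in, with the robot touching nothing.
It also fails if it takes over 96 s, if anything falls off the work surface, if the arm or the gripper's body presses on something with over 40 N, if the wrist force passes 120 N, or if a joint passes its speed limit or range.

## Working session

There is one attempt and no reset: what is moved stays moved. The work goes in short steps, each a Python script; the robot and the scene stay as the last script left them, time stands still between calls to the robot, and variables do not carry over. Pictures are saved under pics/ and viewed, at most 14 in all, crops included, and the job is handed in when it is done.

```bash
mkdir -p pics; python3 - <<'E'
from workcell import bot,hand,get_obs,vision
import cv2,numpy as np
for n in("scene","top"):
    c=vision.read_camera(n); cv2.imwrite(f"pics/{n}0.png",cv2.resize(c["frame"][:,:,::-1],(800,600),interpolation=cv2.INTER_CUBIC))
    np.savez(f"{n}0.npz",**c); print(n,c["intrinsics"].round(1).tolist(),c["view"].round(3).tolist())
print(get_obs()["time_s"],bot.tcp_to_tips,get_obs()["orientation"])
E
```

```text
scene [[536.3, 0.0, 281.6], [0.0, 536.3, 207.6], [0.0, 0.0, 1.0]] [[0.541, -0.841, 0.01, -0.348], [-0.622, -0.408, -0.669, 0.336], [0.567, 0.355, -0.744, 0.675], [0.0, 0.0, 0.0, 1.0]]
top [[403.0, 0.0, 275.4], [0.0, 403.0, 209.5], [0.0, 0.0, 1.0]] [[-0.013, -0.999, 0.032, -0.074], [-0.991, 0.009, -0.133, 0.543], [0.133, -0.033, -0.991, 0.828], [0.0, 0.0, 0.0, 1.0]]
0.1 0.017 [ 9.79989681e-01  1.99047281e-01 -1.16596196e-04 -6.25728763e-04]
```

View pics/top0.png

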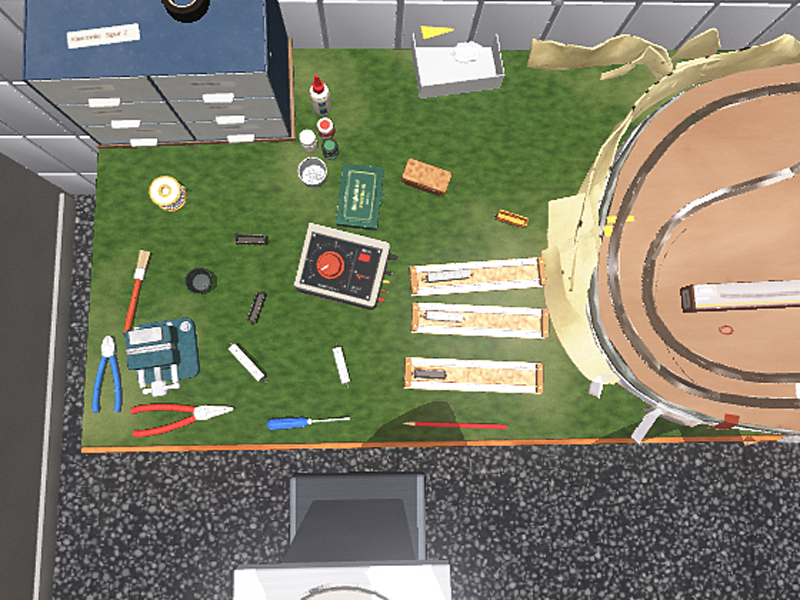

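View pics/scene0.png

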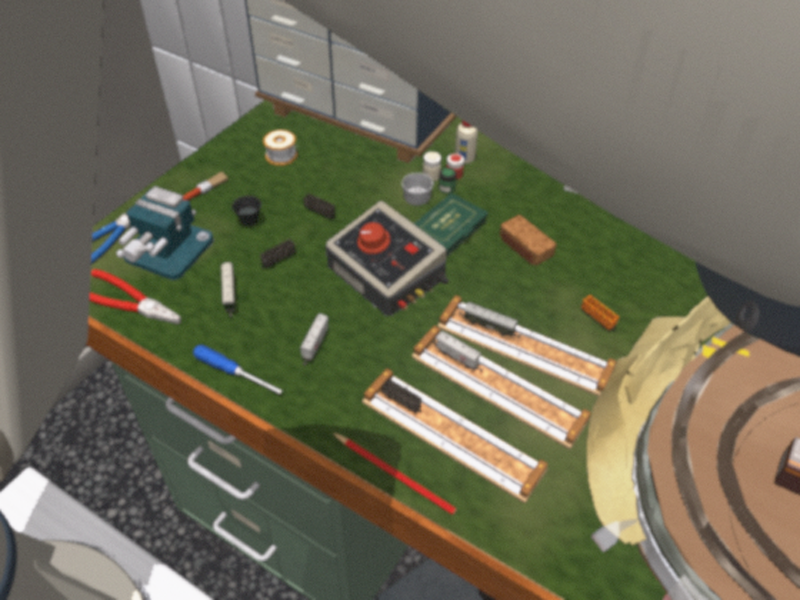

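The top view (800×600) shows the dark open wagons at (251,239) and (257,306), and light-roofed wagons at (247,362) and (341,365). The cassettes are at rows 275, 320 and 375, with parked wagons at their left ends. The orange look-alike is at (512,217). I'll zoom in to tell the coach from the van.

```bash
python3 - <<'E'
import cv2,numpy as np
t=np.load("top0.npz")["frame"][:,:,::-1]; s=np.load("scene0.npz")["frame"][:,:,::-1]
a=cv2.resize(t[155:285,150:280],(390,390),interpolation=cv2.INTER_CUBIC)
b=cv2.resize(t[175:280,280:385],(400,400),interpolation=cv2.INTER_CUBIC)[:390]
c=cv2.resize(s[170:260,145:235],(200,200),interpolation=cv2.INTER_CUBIC)
d=cv2.resize(s[200:350,250:435],(247,200))
out=np.zeros((600,790,3),np.uint8); out[:390,:390]=a; out[:390,390:790]=b
out[395:595,:200]=c; out[395:595,210:457]=d
out[395:595,460:660]=cv2.resize(s[205:295,300:390],(200,200),interpolation=cv2.INTER_CUBIC)
cv2.imwrite("pics/crop.png",out)
E
```

```text
(no output)
```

View pics/crop.png

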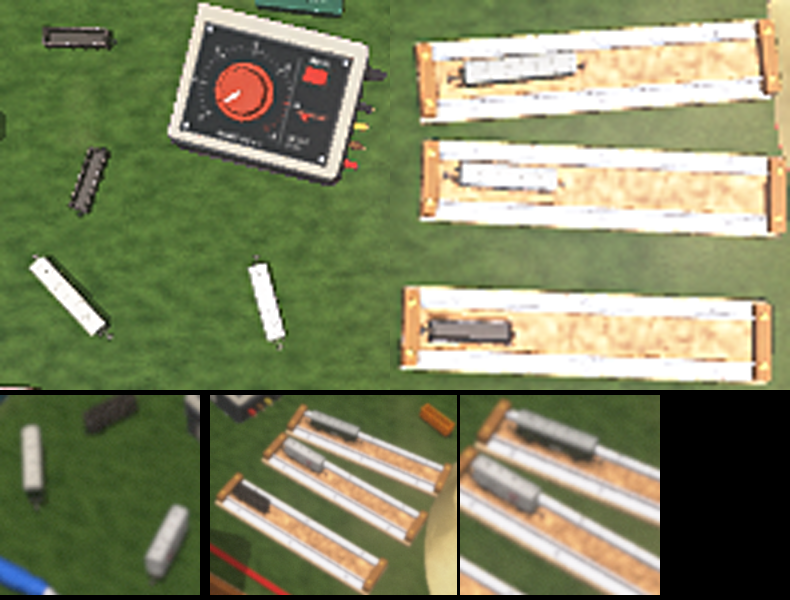

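Body length separates the two: (247,362) is about 68 mm, so it is the coach, and (341,365) is about 57 mm, so it is the van. The top cassette holds the coach, the middle one the van and the bottom one the open wagon. Next I measure the poses.

```bash
cat > h.py <<'E'
import cv2,numpy as np,json
from scipy.spatial.transform import Rotation as Ro
def ray(c,uv,z):
    V=c["view"];R,t=V[:3,:3],V[:3,3];C=-R.T@t
    d=R.T@np.linalg.solve(c["intrinsics"],[uv[0],uv[1],1.]);return (C+d*(z-C[2])/d[2])[:2]
def proj(c,p):
    q=c["intrinsics"]@(c["view"]@[*p,1])[:3];return q[:2]/q[2]
def rect(c,seed,z,k=2):
    f=c["frame"].astype(int);g=f[...,1]-f[...,0]
    m=cv2.morphologyEx((g<9).astype(np.uint8),cv2.MORPH_OPEN,np.ones((k,k),np.uint8))
    n,l,st,ce=cv2.connectedComponentsWithStats(m,connectivity=4)
    ids=[i for i in range(1,n) if st[i,4]>25]
    i=min(ids,key=lambda i:np.abs(np.argwhere(l==i)[:,::-1]-seed).sum(1).min())
    cs,_=cv2.findContours((l==i).astype(np.uint8),cv2.RETR_EXTERNAL,cv2.CHAIN_APPROX_NONE)
    P=np.array([ray(c,p[0],z) for p in max(cs,key=len)])
    (cx,cy),(w,h),a=cv2.minAreaRect((P*1000).astype(np.float32))
    a=np.radians(a)+(np.pi/2 if h>w else 0)      # long-axis direction
    a=(a)%np.pi
    return [cx/1000,cy/1000,a],[round(max(w,h)),round(min(w,h))]
def quat(a,flip=0):   # a: long axis; jaws close across it
    y=np.array([np.cos(a+np.pi/2+flip*np.pi),np.sin(a+np.pi/2+flip*np.pi),0]);z=np.array([0,0,-1.])
    return Ro.from_matrix(np.c_[np.cross(y,z),y,z]).as_quat()
E
python3 - <<'E'
from h import *
c=dict(np.load("top0.npz")); P={}
im=cv2.resize(c["frame"][140:300,140:400,::-1],(780,480),interpolation=cv2.INTER_CUBIC)
for n,s,z,L,W in [("coach",(247,362),.027,66,12),("van",(341,365),.029,54,12),("open_1",(251,239),.02,46,12),("open_2",(257,306),.02,46,12),
  ("c_coach",(500,277),.014,212,48),("c_van",(500,322),.014,212,48),("c_open",(500,376),.014,212,48)]:
    p,d=rect(c,np.array(s)*.7,z); P[n]=p; print(n,np.round(p,4),d)
    a=p[2];u=np.array([np.cos(a),np.sin(a)]);v=np.array([-u[1],u[0]])
    q=np.array([proj(c,[*(np.array(p[:2])+i*L/2e3*u+j*W/2e3*v),z]) for i,j in((1,1),(1,-1),(-1,-1),(-1,1))])
    cv2.polylines(im,[np.int32((q-[140,140]+.5)*3)],True,(0,0,255),1)
json.dump(P,open("P.json","w")); cv2.imwrite("pics/ov.png",im)
E
```

```text
coach [0.4497 0.1368 0.7599] [70, 15]
van [ 0.4444 -0.0027  0.2429] [56, 14]
open_1 [0.639  0.1368 1.5649] [48, 14]
open_2 [0.5338 0.1257 2.8086] [47, 17]
c_coach [ 0.5686 -0.1179  1.5798] [1328, 957]
c_van [ 0.5686 -0.1179  1.5798] [1328, 957]
c_open [ 0.4259 -0.2035  1.5172] [214, 50]
```

View pics/ov.png

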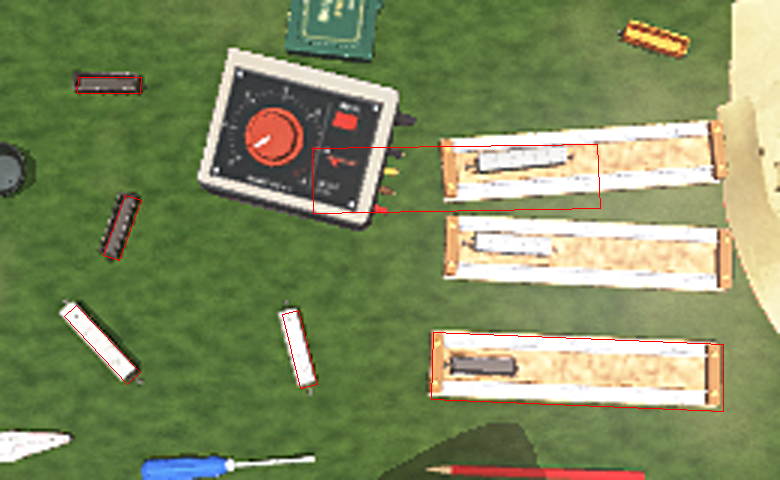

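The pose fits for the wagons and the open cassette look right. The other two cassettes merged with neighbouring objects, so I'll use their block corners as read from this overlay. Starting with the coach.

```bash
cat >> h.py <<'E'
def cassettes():
    c=dict(np.load("top0.npz"));o={}
    for n,k in {"c_coach":[(441,141),(447,202),(726,179),(721,120)],"c_van":[(446,214),(445,277),(730,291),(731,228)],"c_open":[(433,332),(431,397),(721,409),(722,343)]}.items():
        q=np.array([ray(c,np.array(p)/3+140-.5,.018) for p in k])
        d=(q[0]+q[1]-q[2]-q[3]); o[n]=[*q.mean(0),np.arctan2(d[1],d[0])]  # towards +y
        print(n,np.round(o[n],4),np.linalg.norm(d)/2)
    return o
def move(bot,hand,kin,get_obs,p,cas,d,tip=.011):
    def go(xy,a,z):
        best=None;j=np.array(get_obs()["joint_pos"])
        for f in (0,1):
            s=kin.solve_ik([*xy,z],quat(a,f))
            if s is not None and abs(s[5])<2.9:
                e=np.abs(np.array(s)-j).max()
                if best is None or e<best[0]: best=(e,f)
        bot.reach([*xy,z],quat(a,best[1]))
    zt=tip+.017
    xy=p[:2]; hand.move_gripper(.036)
    go(xy,p[2],.13); bot.servo_line([*xy,zt],velocity=.12)
    hand.move_gripper(0,strength=20); o=get_obs(); print("grip",o["gripper_width"],o["grip_force"])
    bot.servo_line([*xy,.14],velocity=.12)
    u=np.array([np.cos(cas[2]),np.sin(cas[2])]); t=np.array(cas[:2])+(-.096+d)*u
    go(t,cas[2],.14)
    bot.servo_line([*t,zt+.03],velocity=.12);bot.servo_line([*t,zt+.0075],velocity=.03)
    o=get_obs();print("down",np.round(o["wrist_force"],2),o["gripper_width"])
    hand.move_gripper(.030); bot.servo_line([*t,.13],velocity=.12)
    print("t",get_obs()["time_s"],np.round(t,4))
E
cat > run.py <<'E'
import sys
from h import *
from workcell import bot,hand,kinematics,get_obs,vision
P=json.load(open("P.json"));P.update(cassettes())
for a in sys.argv[1:]:
    n,cn,d=a.split(",");move(bot,hand,kinematics,get_obs,P[n],P[cn],float(d))
c=vision.read_camera("top");s=vision.read_camera("scene");n=sys.argv[-1].split(",")[0]
np.savez(n+"_top.npz",**c)
o=np.vstack([cv2.resize(x,(780,h),interpolation=cv2.INTER_CUBIC) for x,h in((c["frame"][170:285,140:390,::-1],299),(s["frame"][190:360,150:450,::-1],300))])
o=np.vstack([cv2.resize(c["frame"][165:285,150:385,::-1],(588,300),interpolation=cv2.INTER_CUBIC),cv2.resize(s["frame"][190:350,150:450,::-1],(588,300),interpolation=cv2.INTER_CUBIC)])
cv2.imwrite(f"pics/{n}.png",o)
E
python3 run.py coach,c_coach,.050
```

```text
c_coach [ 0.5809 -0.2124  1.6422] 0.2088219845529753
c_van [ 0.5125 -0.2131  1.5116] 0.209718329307876
c_open [ 0.4272 -0.2021  1.5184] 0.2101268609362255
grip 0.012115190142300107 24.37283545732498
down [-4.06  1.49  7.38] 0.011998387634084022
t 10.225 [ 0.5842 -0.2583]
```

View pics/coach.png

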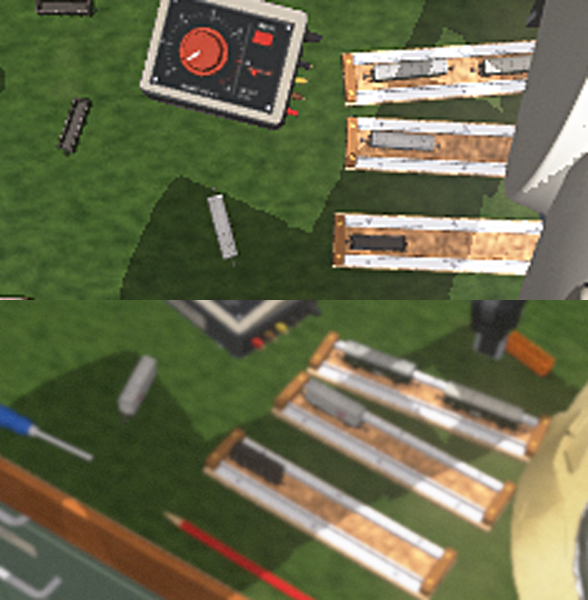

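The coach is in its lane, but contact came with about 7 N. I'll move above the van and look at the coach from clear.

```bash
python3 - <<'E'
from h import *
from workcell import *
P=json.load(open("P.json"))
from workcell import bot,hand,get_obs,vision
p=P["van"]; bot.reach([p[0],p[1]+.05,.15],get_obs()["orientation"])
c=vision.read_camera("top");s=vision.read_camera("scene")
print(get_obs()["wrist_force"],get_obs()["time_s"])
cv2.imwrite("pics/chk.png",np.hstack([cv2.resize(c["frame"][175:250,285:390,::-1],(420,300),interpolation=cv2.INTER_CUBIC),cv2.resize(s["frame"][200:300,290:420,::-1],(390,300),interpolation=cv2.INTER_CUBIC)])[:, :800])
E
```

```text
Traceback (most recent call last):
workcell.IKError: the arm cannot take that pose within its joint ranges
```

```bash
python3 - <<'E'
from h import *
from workcell import bot,hand,get_obs,vision,kinematics
P=json.load(open("P.json"))
p=P["van"]
for f in(0,1):
    s=kinematics.solve_ik([p[0],p[1],.13],quat(p[2],f)); print(f,None if s is None else np.round(s,2))
j=np.array(get_obs()["joint_pos"]);print(j.round(2))
for f in(0,1):
    try: bot.reach([p[0],p[1],.13],quat(p[2],f));break
    except bot.IKError as e: print(e)
c=vision.read_camera("top");s=vision.read_camera("scene")
print(get_obs()["wrist_force"],get_obs()["time_s"])
cv2.imwrite("pics/chk.png",np.hstack([cv2.resize(c["frame"][175:250,285:390,::-1],(420,300),interpolation=cv2.INTER_CUBIC),cv2.resize(s["frame"][200:300,290:420,::-1],(380,300),interpolation=cv2.INTER_CUBIC)]))
E
```

```text
0 [-0.01  0.24  2.11 -0.    0.79 -1.82]
1 [-0.01  0.24  2.11 -0.    0.79  1.32]
[-0.42  0.5   1.7  -0.    0.94  2.65]
[ 0.25175985 -0.54225045 -0.43004517] 14.1333
```

View pics/chk.png

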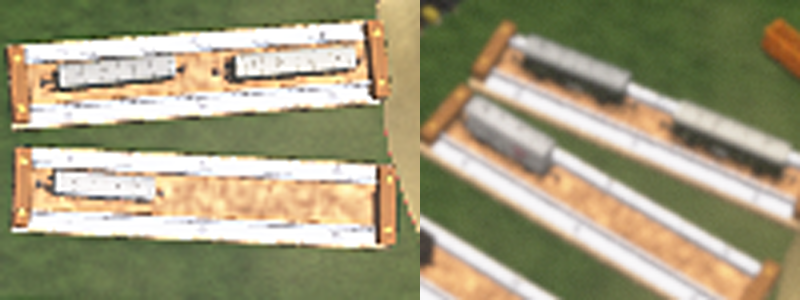

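The coach stands upright in its lane at (295,62) in the crop, about 6 mm nearer the end block than planned. It clears both the block and the parked coach. I'll bias the rest 4 mm towards +y and do the van.

```bash
sed -i 's/zt+.0075/zt+.008/' h.py; python3 run.py van,c_van,.060; python3 - <<'E'
from h import *
from workcell import bot,vision,get_obs
p=json.load(open("P.json"))["open_1"]
for f in(1,0):
    try: bot.reach([p[0],p[1],.13],quat(p[2],f));break
    except bot.IKError as e: print(e)
c=vision.read_camera("top");s=vision.read_camera("scene");print(get_obs()["time_s"],get_obs()["joint_pos"][5])
cv2.imwrite("pics/chk2.png",np.hstack([cv2.resize(c["frame"][175:250,285:390,::-1],(420,300),interpolation=cv2.INTER_CUBIC),cv2.resize(s["frame"][200:300,310:435,::-1],(375,300),interpolation=cv2.INTER_CUBIC)]))
E
```

```text
c_coach [ 0.5809 -0.2124  1.6422] 0.2088219845529753
c_van [ 0.5125 -0.2131  1.5116] 0.209718329307876
c_open [ 0.4272 -0.2021  1.5184] 0.2101268609362255
grip 0.012060729067627814 25.409745275974274
down [ 0.09  0.81 -0.45] 0.012109511607182582
t 21.275 [ 0.5104 -0.249 ]
22.9833 0.2142172014944417
```

View pics/chk2.png

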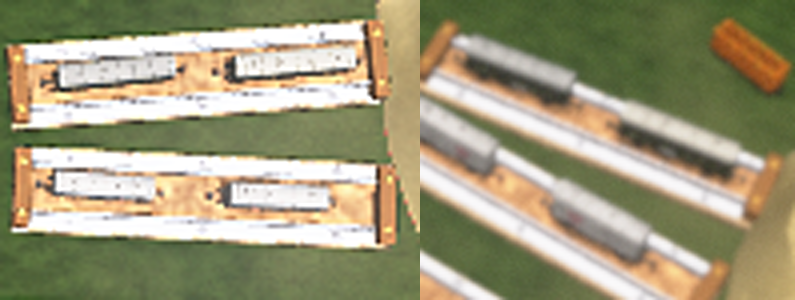

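The van stands upright in its lane at (278,195) in the left crop, clear at both ends. The coach also looks level. Now both open wagons, the inner position first.

```bash
python3 run.py open_1,c_open,.100 open_2,c_open,.038; python3 - <<'E'
from h import *
from workcell import bot,vision,get_obs
bot.reach([.45,.10,.2],quat(0.24,0))
c=vision.read_camera("top");s=vision.read_camera("scene");print(get_obs()["time_s"])
np.savez("fin_top.npz",**c);np.savez("fin_scene.npz",**s)
cv2.imwrite("pics/chk3.png",np.hstack([cv2.resize(c["frame"][175:280,280:390,::-1],(419,400),interpolation=cv2.INTER_CUBIC),cv2.resize(s["frame"][200:350,290:430,::-1],(373,400),interpolation=cv2.INTER_CUBIC)]))
E
```

```text
c_coach [ 0.5809 -0.2124  1.6422] 0.2088219845529753
c_van [ 0.5125 -0.2131  1.5116] 0.209718329307876
c_open [ 0.4272 -0.2021  1.5184] 0.2101268609362255
grip 0.011570805371920208 23.862521052360535
down [-0.31  0.1   0.67] 0.011187258692539821
t 30.325 [ 0.4274 -0.1981]
grip 0.010855619719955937 23.50700318813324
down [-0.45  0.29 -0.15] 0.011184617070552492
t 38.7167 [ 0.4242 -0.26  ]
40.2917
```

View pics/chk3.png

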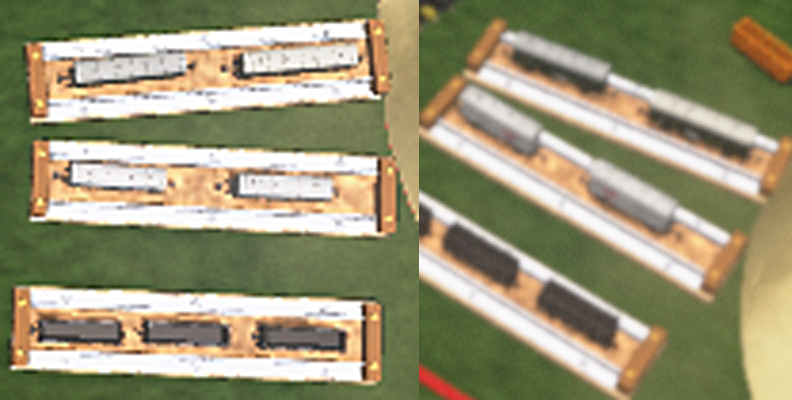

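The three open wagons stand in line with gaps between them, and the van is fine. I'll take one close look at the coach's −y end, because of that 7 N contact.

```bash
python3 - <<'E'
from h import *
t=np.load("fin_top.npz")["frame"][176:206,285:385,::-1];s=np.load("fin_scene.npz")["frame"][205:280,310:430,::-1]
cv2.imwrite("pics/z.png",np.vstack([cv2.resize(t,(640,192),interpolation=cv2.INTER_CUBIC),cv2.resize(s,(640,400),interpolation=cv2.INTER_CUBIC)]))
E
```

```text
(no output)
```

View pics/z.png

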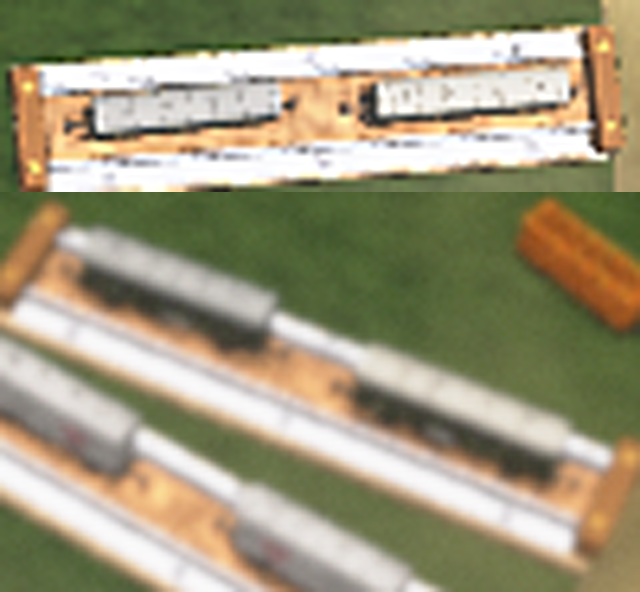

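The coach sits level on the floor. Its coupler at (575,480) is clear of the end block at about 600, and it is clear of the parked coach.

```bash
python3 -c "
from workcell import hand_in
print(hand_in())"
```

```text
the job is handed in; nothing more can be done
None
```

All four wagons are standing upright in their matching cassettes, the parked wagons look undisturbed, and I handed the job in at about 40 s; the hand-in returned no verdict.

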